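# Find the rattling case and hold it out for inspection

## Task

Three sealed cases stand on the bench and one of them has a ball left loose inside. Lift and shake or rock them end to end, one after another, until you find the one that rattles, and stand each silent one that you picked up back upright where it was. Hold the rattling case out, level and still, about 15 cm above the middle of the green mat, without disturbing the tin, the carton and the tape measure, and finish while still holding it there.

Things in the scene. Friction and masses are not known exactly. Their poses are not given: they have to be found in the camera images.
- case_1: one of three outwardly identical sealed cases, rigid, never opened: light grey tub, white lid, dark seal line, 110 (its x) x 56 (its y) x 56 mm high, 0.25 to 0.54 kg empty (weights differ, so weight does not tell); origin at the centre of its underside, z up. Starts upright on the bench, its long x axis within 0.3 rad of pointing away from the robot
- case_2: like case_1. Any one of the three, a different one each time, holds a 34 mm, 0.16 kg steel ball loose in its hollow, which is 96 (x) x 44 x 39 mm. The ball can roll 62 mm end to end along the case's x; it starts to roll at a tilt of about 0.15 rad and stays at the end it rolled to when the case is level again
- case_3: like case_1. The ball cannot be seen, only felt: it knocks on the end walls when the case is shaken or rocked along its x, and the moment of the held case about its own y axis changes by about 0.1 N m once the ball has gone from one end to the other; in a silent case it does not change
- mat: green rectangular mat with a thin white border line, 130 (its x) x 110 (its y) x 2 mm, fixed on the bench; origin at the centre of its underside
- tin: open round tin of screws, about 74 x 68 x 35 mm, bystander beyond the cases; origin at the centre of its underside
- carton: closed brown cardboard carton, 60 (its x) x 100 (its y) x 50 mm, bystander beyond the cases; origin at the centre of its underside. Hand tools hang on cords 0.3 m and more above the bench over the bystanders and farther back (x over 0.6 m): lift and shake on the near side, with the wrist not leaning out over there
- tape_measure: yellow pocket tape measure, 62 x 78 x 36 mm, bystander beyond the mat; origin at the centre of its underside

How it is judged:
By the outcome, as a careful person would: the job done as asked, in the order asked, and still so for the second after the job is handed in, while the arm keeps its last pose, push and grip.
It also fails if it takes over 72 s, if anything falls off the work surface, if the arm or the gripper's body presses on something with over 40 N, if the wrist force passes 120 N, or if a joint passes its speed limit or range.

## Robot

A 6-joint arm with a two-finger parallel gripper is mounted at the origin on a cart in front of the work surface, level with it; the furniture and walls round the work are solid. World frame = base frame: x ahead of the robot, y to its left, z up, the work surface at z = 0. Lengths are in mm, angles in rad, forces in N, time in s.
With the tool pointing down it reaches from about 275 to 750 mm from the base axis. Payload 10.2 kg.
Tool frame: the origin (TCP) lies at the centre of the arm's flange, where the gripper is bolted on; the fingertips stand 173 mm ahead of it and the grasp point (between the pads) lies 155 mm ahead of it; z points along the fingers, y is the line along which they close (so a half turn about z gives the same grasp; the last joint's range is limited). The gripper opens to 85 mm and grips with 20 to 120 N. Pads are 22 mm wide; open, the fingers measure 114 mm over their backs; the gripper's body (76 mm by 85 mm) begins 54 mm behind the grasp point. The pads swing forward as they close: fully open they stand 13 mm farther back than shut.
Start: joints at [1.033, 0.313, 1.498, -0, 1.331, -0.223], TCP at [162.567, 499.204, 404.694] pointing down, gripper open.
Joint ranges: [-2.94, 2.94], [-0.97, 2.17], [0.19, 2.56], [-1.23, 4.37], [0.02, 3.11], [-2.88, 2.88]. Speed limits (rad/s): [2.39, 2.39, 3.01, 3.14, 3.14, 3.14].

## Interface

Orientations are given as a unit quaternion [w, x, y, z].
In Python, from rig import ctrl gives the robot as it stands.
- The arm moves only by the shell command python3 steer.py [OPENING] [FORCE], which reads ROWS from standard input. ROWS is one flat JSON list of numbers that holds 1 to 8 rows one after another, with no inner brackets; each row has 6 numbers: dx, dy, dz in mm, then a rotation vector rx, ry, rz in rad; each row is the pose to reach, as a shift and turn from the pose commanded when the command began, along the tool's axes at that moment; what a row does not reach only later rows make up. A row lasts 1/10 s, in which the tool goes at most 50 mm and 0.15 rad, less where a joint would pass 70% of its speed; a pose out of reach is approached as far as the arm can. OPENING is the opening from 0.0 (shut) to 1.0 (fully open), set as the command begins (- or left out keeps the last). The fingers move at their own pace and stop on an object; FORCE is the grip in N (left out, the last holds). Time passes only in rows, so rows that do not move let the fingers close. It prints the time, the measured TCP pose, the force, the opening and the grip force at its end. Input that does not fit is refused with a message, and nothing moves.
- ctrl.sense(): the state, without advancing time (a new reading comes with each control period).
- ctrl.capture(name): name is "scene" or "top"; returns the picture (384x512x3 uint8, red, green, blue); there is no depth.
- ctrl.calibration(name): a dict with "fx", "fy", "cx", "cy" (pixels), "position" and "attitude" of the camera in the world. Camera axes: x right, y down, z forward; pixel columns grow to the right and rows downward; lengths in mm; the calibration is good to about 2 mm. A picture is of the moment at which its call begins. calibration takes no time and is no camera call.
- ctrl.finish_job(): hands the job in; it is judged then, once.
The state is a dict: "time_s": time; "joints": joint angles; "dq": joint speeds; "tau": joint torques, N m; "eef_pos": TCP position; "ee_rot": TCP orientation; "force": force on the tool from outside, world axes, zero at the start; "wrist_torque": the same for the moment, N m; "grip_width": opening from 0.0 (shut) to 1.0 (fully open); "grip_force": force on a finger pad.
Only numpy, scipy, OpenCV 4.12 (cv2) and the standard library are available. Lean on these libraries where they do the work, as an engineer would, in place of code of your own. Each camera call takes 0.05 s, during which the arm holds its last target. There are 200 camera calls.

## Working session

There is one attempt and no reset: what is moved stays moved. The work goes in short steps, Python scripts to look and compute and a shell command to move; the robot and the scene stay as the last step left them, time stands still between calls to the robot, and variables do not carry over. Pictures are saved under pics/ and viewed, at most 10 in all, crops included, and the job is handed in when it is done.

```bash
ls; mkdir -p pics
python3 - <<'E'
from rig import ctrl
import cv2
for n in("scene","top"):
    im=ctrl.capture(n); cv2.imwrite(f"pics/{n}0.png",cv2.resize(im[:,:,::-1],(800,600),interpolation=cv2.INTER_CUBIC)); print(n,ctrl.calibration(n))
print(ctrl.sense())
E
```

```text
pics
rig.py
steer.py
scene {'fx': 353.0034434357665, 'fy': 353.0034434357665, 'cx': 260.79536248221314, 'cy': 192.66222177139187, 'position': array([ -28.59739589, -128.7678839 ,  597.29256427]), 'attitude': array([-0.36727317,  0.77724224, -0.46257988,  0.21685197])}
top {'fx': 358.3259165872997, 'fy': 358.3259165872997, 'cx': 249.7400098327686, 'cy': 187.12805383795882, 'position': array([507.02853603, 201.77370536, 871.99900474]), 'attitude': array([ 0.02321657, -0.70417407,  0.70946505, -0.01609985])}
{'time_s': 0.1, 'joints': array([ 1.03259268e+00,  3.13438784e-01,  1.49835736e+00, -1.47536386e-05,
        1.33099456e+00, -2.23384196e-01]), 'dq': array([-0.00044141, -0.00264807, -0.00171432,  0.0003244 , -0.0003358 ,
        0.00051007]), 'tau': array([ 2.82132984e-03, -4.12898040e+01, -2.60141873e+01, -1.90088249e-04,
        3.01519911e-03,  4.49265610e-05]), 'eef_pos': array([162.55601402, 499.17523574, 404.17069603]), 'ee_rot': array([-2.15980739e-04,  1.56758722e-01,  9.87636747e-01, -5.58779556e-04]), 'force': array([-0.10712619, -0.15271796,  0.69123614]), 'wrist_torque': array([4.15456685e-03, 3.52261398e-05, 6.30567367e-02]), 'grip_force': 0.0, 'grip_width': 1.0006311767732268}
```

View pics/scene0.png

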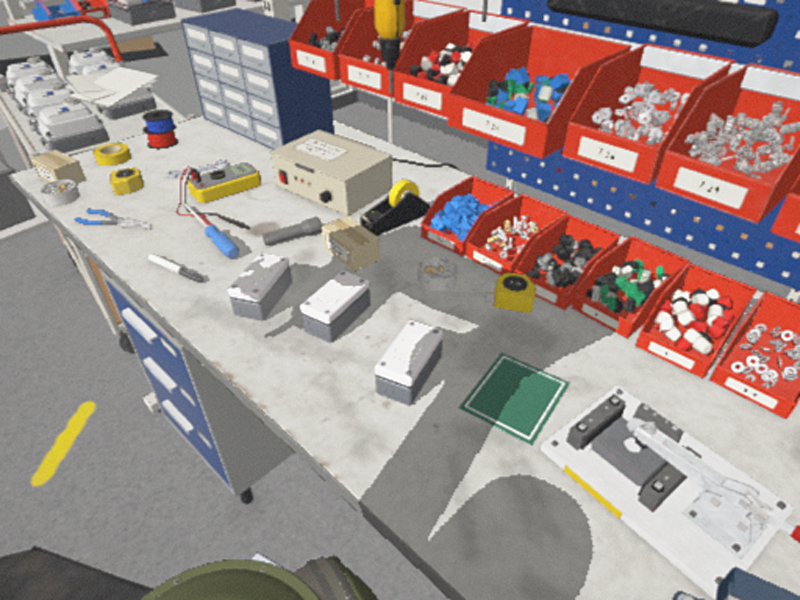

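View pics/top0.png

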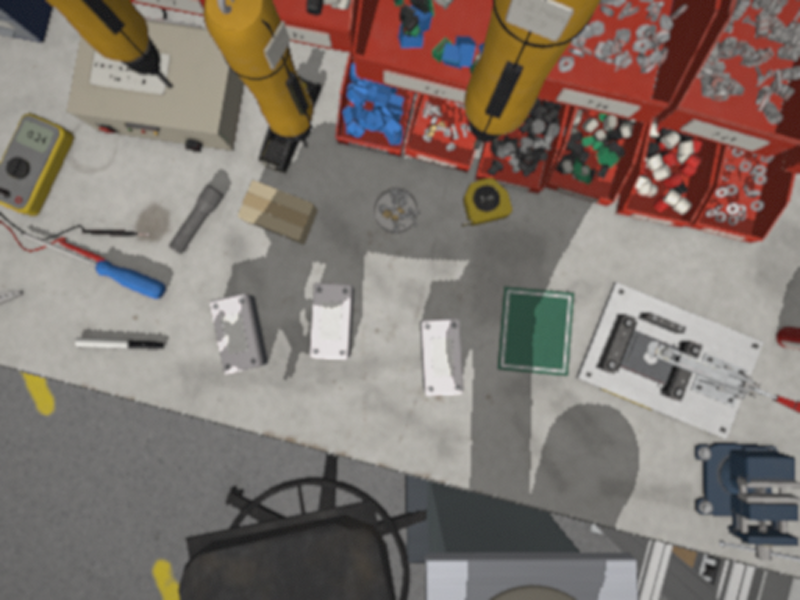

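The scene view (800x600) shows the three cases around (260,285), (335,305) and (408,360), with the mat at (515,397). In the top view the cases are near (237,332), (331,321) and (441,357), and the mat is at (536,331). Next I'll enlarge both.

Run:
```python
import cv2
from rig import ctrl
a=ctrl.capture("top")[:,:,::-1][170:260,125:375]; cv2.imwrite("pics/topc.png",cv2.resize(a,None,fx=3.2,fy=3.2,interpolation=cv2.INTER_CUBIC))
a=ctrl.capture("scene")[:,:,::-1][155:290,140:370]; cv2.imwrite("pics/scenec.png",cv2.resize(a,None,fx=3.4,fy=3.4,interpolation=cv2.INTER_CUBIC))
```

```text
(no output)
```

View pics/topc.png

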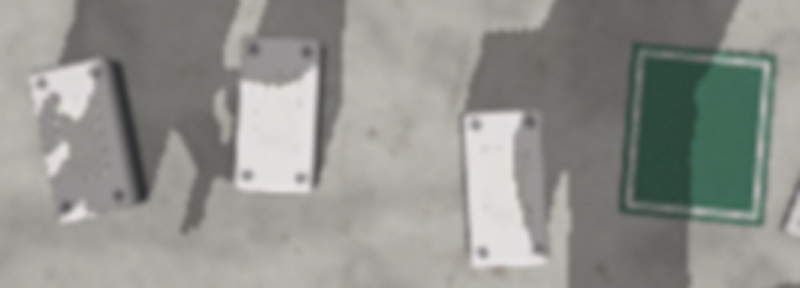

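View pics/scenec.png

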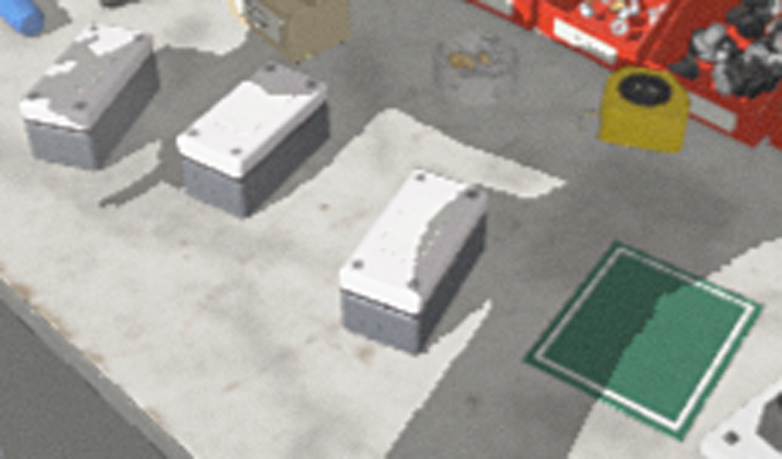

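In the top crop the lid screws are sharp, at A (41,83),(97,72),(120,196),(66,207), and B and C show theirs too. The scene crop shows the same screws plus the mat corners. Next step is triangulating them.

```bash
cat > h.py <<'E'
import numpy as np
from scipy.spatial.transform import Rotation as R
from rig import ctrl
def ray(n,u,v):
    c=ctrl.calibration(n); q=c["attitude"]
    d=R.from_quat([*q[1:],q[0]]).apply([(u-c["cx"])/c["fx"],(v-c["cy"])/c["fy"],1]); return np.array(c["position"]),d/np.linalg.norm(d)
def tri(a,b):
    (p,d),(q,e)=ray("top",*a),ray("scene",*b)
    s=np.linalg.lstsq(np.c_[d,-e],q-p,rcond=None)[0]
    return (p+s[0]*d+q+s[1]*e)/2,np.linalg.norm(p+s[0]*d-q-s[1]*e)
def onz(n,u,v,z):
    p,d=ray(n,u,v); return p+d*(z-p[2])/d[2]
def rot():
    q=ctrl.sense()["ee_rot"]; return R.from_quat([*q[1:],q[0]])
E
python3 - <<'E'
from h import *
np.set_printoptions(precision=1,suppress=True)
T={'A':[(41,83),(97,72),(120,196),(66,207)],'B':[(253,49),(307,52),(301,178),(247,175)],'C':[(477,124),(531,121),(540,248),(483,253)],'mat':[(636,44),(776,54),(764,224),(621,212)]}
S={'A':[(97,31),(137,36),(78,106),(39,104)],'B':[(271,67),(316,80),(236,151),(195,133)],'C':[(420,176),(474,191),(413,285),(357,265)],'mat':[(618,242),(762,308),(682,438),(526,358)]}
for k in T:
    t=[(125+u/3.2-.3,170+v/3.2-.3) for u,v in T[k]]; s=[(140+u/3.4-.3,155+v/3.4-.3) for u,v in S[k]]
    P=[tri(a,b) for a,b in zip(t,s)]; c=np.mean([p[0] for p in P],0)
    z=2 if k=='mat' else 56
    Q=np.array([onz("top",*a,z) for a in t]); d=Q[0]+Q[1]-Q[2]-Q[3]
    print(k,"tri",c,"z",[round(p[0][2]) for p in P],"miss",[round(p[1],1) for p in P]," top@z",Q.mean(0),"scene@z",np.mean([onz("scene",*b,z) for b in s],0),"yaw",np.arctan2(d[1],d[0]),"len",np.linalg.norm(d)/2,np.linalg.norm(Q[0]-Q[1]))
for n,uv,z in(("carton",(278,212),50),("tin",(396,210),17),("tape",(487,200),36)): print(n,onz("top",uv[0]*.64,uv[1]*.64,z))
E
cat >> h.py <<'E'
def go(x,y,z,yaw):
    """delta from measured pose to TCP (x,y,z), tool down, tool y along case y"""
    s=ctrl.sense(); r=rot()
    t=R.from_matrix(np.array([[-np.cos(yaw),-np.sin(yaw),0],[-np.sin(yaw),np.cos(yaw),0],[0,0,-1]]).T.T)
    d=r.inv().apply(np.array([x,y,z])-s["eef_pos"]); v=(r.inv()*t).as_rotvec()
    print("d",d.round(1),"rv",v.round(3),"t",s["time_s"])
def st():
    s=ctrl.sense(); r=rot()
    print(round(s["time_s"],2),s["eef_pos"].round(1),"grip",round(s["grip_width"],3),round(s["grip_force"],1),"F",s["force"].round(2),"Mtool",r.inv().apply(s["wrist_torque"]).round(3),"j",s["joints"].round(2))
E
sed -i 's/)\.T\.T)/))/; s/\[\[-np.cos(yaw),-np.sin(yaw),0\],\[-np.sin(yaw),np.cos(yaw),0\]/[[-np.cos(yaw),-np.sin(yaw),0],[-np.sin(yaw),np.cos(yaw),0]/' h.py
python3 -c "
from h import *
print(rot().as_matrix().round(3)); go(495,437.3,300,.2)"
```

```text
[[-0.951  0.31  -0.   ]
 [ 0.31   0.951 -0.001]
 [ 0.    -0.001 -1.   ]]
d [-335.3   44.2  104.2] rv [-0.001 -0.    -0.515] t 0.2
```

```bash
echo '[-35, 5, 11, 0, 0, -0.06, -80, 11, 25, 0, 0, -0.13, -127, 17, 40, 0, 0, -0.2, -175, 23, 54, 0, 0, -0.28, -223, 29, 69, 0, 0, -0.36, -270, 36, 84, 0, 0, -0.43, -310, 41, 96, 0, 0, -0.49, -335, 44, 104, 0, 0, -0.515]' | python3 steer.py 1.0 80; python3 -c "
from h import *
st();go(495,437.3,187,.2)"
```

```text
time_s: 1.0
eef_pos: [497.4, 436.0, 298.9]
ee_rot: [-0.001, -0.1, 0.995, -0.0]
force: [-1.4, 0.7, -0.6]
grip_width: 0.996
grip_force: 0.0
1.0 [497.4 436.  298.9] grip 0.996 0.0 F [-1.37  0.73 -0.62] Mtool [-0.024  0.028  0.021] j [ 0.54  0.7   1.17 -0.    1.27 -1.23]
d [  1.9   1.9 111.9] rv [-0.001 -0.001  0.   ] t 1.0
```

```bash
echo '[0, 0, 20, 0, 0, 0, 0, 0, 50, 0, 0, 0, 0, 0, 80, 0, 0, 0, 0, 0, 103, 0, 0, 0, 0, 0, 112, 0, 0, 0, 0, 0, 112, 0, 0, 0]' | python3 steer.py; python3 -c "
from h import *
st()";  echo '[0, 0, 0, 0, 0, 0, 0, 0, 0, 0, 0, 0, 0, 0, 0, 0, 0, 0, 0, 0, 0, 0, 0, 0, 0, 0, 0, 0, 0, 0, 0, 0, 0, 0, 0, 0]' | python3 steer.py 0 80;python3 -c "
from h import *
st()"
```

```text
time_s: 1.6
eef_pos: [494.6, 437.2, 187.7]
ee_rot: [-0.001, -0.1, 0.995, -0.0]
force: [0.3, 0.5, 0.1]
grip_width: 0.998
grip_force: 0.0
1.6 [494.6 437.2 187.7] grip 0.998 0.0 F [0.28 0.49 0.12] Mtool [-0.012  0.021 -0.037] j [ 0.55  0.83  1.26 -0.    1.06 -1.22]
time_s: 2.2
eef_pos: [495.1, 437.6, 190.5]
ee_rot: [0.001, -0.1, 0.995, 0.001]
force: [-0.4, -0.7, 6.1]
grip_width: 0.641
grip_force: 86.7
2.2 [495.1 437.6 190.5] grip 0.641 86.7 F [-0.38 -0.65  6.13] Mtool [0.045 0.03  0.006] j [ 0.55  0.82  1.26  0.    1.06 -1.22]
```

```bash
echo '[0, 0, -15, 0, 0, 0, 5, 0, -40, 0, 0, 0, 20, 0, -65, 0, 0, 0, 40, 0, -85, 0, 0, 0, 60, 0, -90, 0, 0, 0, 70, 0, -90, 0, 0, 0, 70, 0, -90, 0, 0, 0, 70, 0, -90, 0, 0, 0]' | python3 steer.py; python3 -c "
from h import *
st()";  echo '[0, 0, 0, 0, 0.06, 0, 0, 0, 0, 0, 0.16, 0, 0, 0, 0, 0, 0.28, 0, 0, 0, 0, 0, 0.38, 0, 0, 0, 0, 0, 0.42, 0, 0, 0, 0, 0, 0.42, 0, 0, 0, 0, 0, 0.42, 0, 0, 0, 0, 0, 0.42, 0]' | python3 steer.py ;python3 -c "
from h import *
st()"
```

```text
time_s: 3.0
eef_pos: [426.5, 423.4, 278.3]
ee_rot: [-0.0, -0.1, 0.995, -0.0]
force: [-0.2, -0.5, -5.1]
grip_width: 0.646
grip_force: 86.1
3.0 [426.5 423.4 278.3] grip 0.646 86.1 F [-0.16 -0.54 -5.15] Mtool [ 0.04  -0.012  0.007] j [ 0.59  0.6   1.41 -0.    1.13 -1.18]
time_s: 3.8
eef_pos: [426.4, 423.4, 278.6]
ee_rot: [-0.207, -0.098, 0.973, -0.021]
force: [0.3, -0.1, -4.4]
grip_width: 0.646
grip_force: 86.2
3.8 [426.4 423.4 278.6] grip 0.646 86.2 F [ 0.28 -0.09 -4.44] Mtool [ 0.051 -0.473 -0.033] j [ 0.57  0.66  1.32  0.15  1.55 -1.24]
```

```bash
echo '[0, 0, 0, 0, -0.06, 0, 0, 0, 0, 0, -0.16, 0, 0, 0, 0, 0, -0.28, 0, 0, 0, 0, 0, -0.38, 0, 0, 0, 0, 0, -0.42, 0, 0, 0, 0, 0, -0.42, 0, 0, 0, 0, 0, -0.42, 0, 0, 0, 0, 0, -0.42, 0]' | python3 steer.py; python3 -c "
from h import *
st()";  echo '[0, 0, 0, 0, -0.06, 0, 0, 0, 0, 0, -0.16, 0, 0, 0, 0, 0, -0.28, 0, 0, 0, 0, 0, -0.38, 0, 0, 0, 0, 0, -0.42, 0, 0, 0, 0, 0, -0.42, 0, 0, 0, 0, 0, -0.42, 0, 0, 0, 0, 0, -0.42, 0]' | python3 steer.py ;python3 -c "
from h import *
st()"; echo '[0, 0, 0, 0, 0.06, 0, 0, 0, 0, 0, 0.16, 0, 0, 0, 0, 0, 0.28, 0, 0, 0, 0, 0, 0.38, 0, 0, 0, 0, 0, 0.42, 0, 0, 0, 0, 0, 0.42, 0, 0, 0, 0, 0, 0.42, 0, 0, 0, 0, 0, 0.42, 0]' | python3 steer.py ;python3 -c "
from h import *
st()"
```

```text
time_s: 4.6
eef_pos: [426.2, 423.4, 278.6]
ee_rot: [-0.001, -0.1, 0.995, -0.0]
force: [-0.3, 0.0, -4.9]
grip_width: 0.647
grip_force: 86.2
4.6 [426.2 423.4 278.6] grip 0.647 86.2 F [-0.29  0.03 -4.89] Mtool [-0.019  0.063  0.002] j [ 0.59  0.6   1.41  0.    1.13 -1.18]
time_s: 5.4
eef_pos: [426.2, 423.4, 278.6]
ee_rot: [0.207, -0.098, 0.973, 0.021]
force: [0.6, 0.0, -4.2]
grip_width: 0.648
grip_force: 87.3
5.4 [426.2 423.4 278.6] grip 0.648 87.3 F [ 0.58  0.02 -4.16] Mtool [ 0.001  0.515 -0.03 ] j [ 0.61  0.55  1.51 -0.25  0.71 -1.  ]
time_s: 6.2
eef_pos: [426.1, 423.4, 278.7]
ee_rot: [0.0, -0.1, 0.995, 0.0]
force: [0.0, 0.3, -5.4]
grip_width: 0.644
grip_force: 87.3
6.2 [426.1 423.4 278.7] grip 0.644 87.3 F [ 0.01  0.32 -5.4 ] Mtool [ 0.005 -0.041  0.028] j [ 0.59  0.59  1.41 -0.    1.13 -1.18]
```

```bash
for i in 1 2 3 4; do echo '[0, 0, 0, 0, 0, 0]' | python3 steer.py >/dev/null; python3 -c "
from h import *
st()"; done
echo '[0, 0, 0, 0, 0.06, 0, 0, 0, 0, 0, 0.16, 0, 0, 0, 0, 0, 0.28, 0, 0, 0, 0, 0, 0.38, 0, 0, 0, 0, 0, 0.42, 0, 0, 0, 0, 0, 0.42, 0, 0, 0, 0, 0, 0.42, 0, 0, 0, 0, 0, 0.42, 0]' | python3 steer.py >/dev/null
echo '[0, 0, 0, 0, -0.06, 0, 0, 0, 0, 0, -0.16, 0, 0, 0, 0, 0, -0.28, 0, 0, 0, 0, 0, -0.38, 0, 0, 0, 0, 0, -0.42, 0, 0, 0, 0, 0, -0.42, 0, 0, 0, 0, 0, -0.42, 0, 0, 0, 0, 0, -0.42, 0]' | python3 steer.py>/dev/null
for i in 1 2 3 4; do python3 -c "
from h import *
st()"; echo '[0, 0, 0, 0, 0, 0]' | python3 steer.py >/dev/null;  done
```

```text
6.3 [426.  423.4 278.8] grip 0.645 87.3 F [-0.49  0.31 -4.7 ] Mtool [-0.005 -0.033 -0.038] j [ 0.59  0.59  1.41 -0.    1.13 -1.18]
6.4 [426.1 423.4 278.8] grip 0.642 87.3 F [-0.83 -1.55 -4.95] Mtool [-0.001 -0.062 -0.011] j [ 0.59  0.59  1.41 -0.    1.13 -1.18]
6.5 [426.1 423.4 278.7] grip 0.647 87.3 F [ 0.46 -0.03 -5.95] Mtool [-0.022 -0.065  0.052] j [ 0.59  0.59  1.41 -0.    1.13 -1.18]
6.6 [426.1 423.4 278.7] grip 0.645 87.3 F [ 0.47  0.45 -5.8 ] Mtool [-0.002 -0.03  -0.027] j [ 0.59  0.6   1.41 -0.    1.13 -1.18]
8.2 [426.2 423.4 278.6] grip 0.647 87.9 F [ 0.12  0.47 -4.65] Mtool [-0.011  0.084  0.063] j [ 0.59  0.6   1.41  0.    1.13 -1.18]
8.3 [426.2 423.4 278.6] grip 0.647 87.9 F [ 0.38  0.79 -4.56] Mtool [0.009 0.06  0.012] j [ 0.59  0.6   1.41  0.    1.13 -1.18]
8.4 [426.2 423.4 278.6] grip 0.645 87.9 F [ 0.52  0.3  -6.16] Mtool [0.032 0.064 0.003] j [ 0.59  0.6   1.41  0.    1.13 -1.18]
8.5 [426.2 423.4 278.6] grip 0.647 87.9 F [-0.1   0.27 -5.76] Mtool [-0.024  0.035  0.019] j [ 0.59  0.6   1.41  0.    1.13 -1.18]
```

Case A clearly rattles: the level moment about its y axis went −0.047 → +0.061 N·m, and the change repeated. I'll lift it and carry it to the mat.

```bash
python3 -c "
from h import *
go(430,300,330,.1);go(430,120,340,0);go(495,-15,340.5,0)"
```

```text
d [  20.8 -121.7  -51.3] rv [ 0.  -0.   0.1] t 8.6
d [  56.5 -298.1  -61.3] rv [-0.  -0.   0.2] t 8.6
d [  19.7 -443.3  -61.8] rv [-0.  -0.   0.2] t 8.6
```

```bash
echo '[3, -10, -10, 0, 0, 0.01, 8, -40, -25, 0, 0, 0.03, 15, -80, -40, 0, 0, 0.06, 25, -122, -52, 0, 0, 0.09, 34, -165, -58, 0, 0, 0.12, 42, -208, -61, 0, 0, 0.15, 50, -250, -62, 0, 0, 0.18, 56, -290, -62, 0, 0, 0.2]' | python3 steer.py; python3 -c "
from h import *
go(495,-15,340.5,0)"
```

```text
time_s: 9.4
eef_pos: [428.1, 126.0, 341.8]
ee_rot: [0.001, 0.001, 1.0, -0.0]
force: [1.4, 0.3, -5.2]
grip_width: 0.644
grip_force: 87.9
d [ -67.1 -140.9    1.4] rv [-0.     0.002 -0.001] t 9.4
```

```bash
echo '[-15, -38, 0, 0, 0, 0, -32, -72, 0, 0, 0, 0, -46, -102, 0, 0, 0, 0, -57, -125, 0, 0, 0, 0, -64, -138, 0, 0, 0, 0, -66, -143, 0, 0, 0, 0, -66, -143, 0, 0, 0, 0, -66, -143, 0, 0, 0, 0]' | python3 steer.py; echo '[0, 0, 0, 0, 0, 0, 0, 0, 0, 0, 0, 0, 0, 0, 0, 0, 0, 0, 0, 0, 0, 0, 0, 0, 0, 0, 0, 0, 0, 0]' | python3 steer.py >/dev/null
python3 - <<'E'
from h import *
import cv2
st();go(495,-15,340.5,0)
a=ctrl.capture("scene")[:,:,::-1]; b=ctrl.capture("top")[:,:,::-1]
o=np.hstack([a[100:300,150:400],b[60:260,150:400]]); cv2.imwrite("pics/end.png",cv2.resize(o,None,fx=1.6,fy=1.6,interpolation=cv2.INTER_CUBIC))
E
```

```text
time_s: 10.2
eef_pos: [494.5, -14.1, 340.8]
ee_rot: [-0.0, -0.0, 1.0, 0.0]
force: [0.3, 0.1, -4.9]
grip_width: 0.645
grip_force: 88.0
10.7 [494.9 -14.9 340.7] grip 0.646 88.0 F [ 0.17 -0.46 -4.85] Mtool [-0.034  0.082 -0.016] j [-0.27  0.31  1.68  0.    1.15 -1.84]
d [-0.1 -0.1  0.2] rv [-0.  0.  0.] t 10.7
```

View pics/end.png

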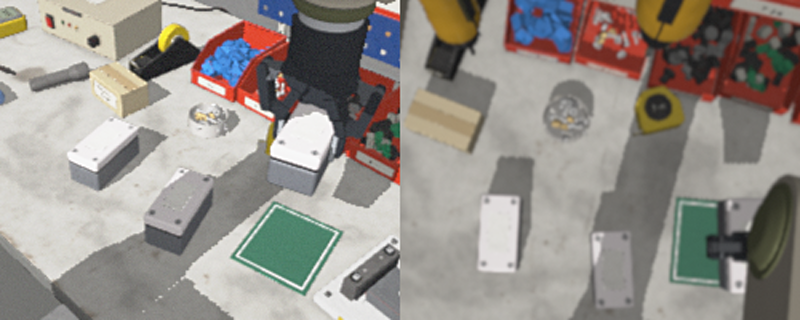

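The picture shows case A level in the gripper above the mat. Its top-view offset to (747,240) matches the 42 px of parallax expected at that height. The other two cases and the bystanders are where they were.

```bash
python3 -c "
from rig import ctrl
print(ctrl.finish_job())"
```

```text
the job is handed in; nothing more can be done
None
```

I handed the job in at about 11 s, holding the rattling case level and still about 15 cm above the middle of the mat; it was the first one I lifted (farthest left, its moment shifting about 0.11 N·m end to end), so the other two and the bystanders were never touched.

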